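# Crank the geared bench vise shut

## Robot

A 7-joint arm with a two-finger parallel gripper is mounted at the origin on the work surface; the furniture and walls round the work are solid. World frame = base frame: x ahead of the robot, y to its left, z up, the work surface at z = 0. Lengths are in m, angles in rad, forces in N, time in s.
With the tool pointing down it reaches from about 0.425 to 0.875 m from the base axis. Payload 4.7 kg.
Tool frame: the origin (TCP) lies at the centre of the arm's flange, where the gripper is bolted on; the fingertips stand 182 mm ahead of it and the grasp point (between the pads) lies 164 mm ahead of it (hold_point_z is the distance from the TCP to the grasp point, in m); z points along the fingers, x is the direction in which the jaws open and shut, and the axes are right-handed (so a half turn about z gives the same grasp; the last joint's range is limited). The gripper opens to 87 mm and grips with 3 to 60 N. Pads are 19 mm wide; open, the fingers measure 117 mm over their backs; the gripper's body (75 mm by 190 mm) begins 51 mm behind the grasp point.
Start: joints at [1.187, 0.321, -0.07, 1.45, 0.023, 1.371, -0.057], TCP at [0.252, -0.599, 0.405] pointing down, gripper open.
Joint ranges: [-2.86, 2.86], [-0.3, 2.09], [-1.38, 1.24], [0.06, 2.45], [-1.56, 4.7], [0.09, 2.05], [-2.69, 2.69]. Speed limits (rad/s): [2.57, 2.57, 3.14, 3.14, 3.14, 3.14, 3.14].

## Interface

Orientations are given as [roll, pitch, yaw] about the fixed x, y, z axes, in that order (R = Rz(yaw) Ry(pitch) Rx(roll)).
In Python, from bench import * gives the robot as it stands.
- The arm moves only by the tool jog_arm, never from a script. Its argument "steps" is a list that holds one entry, the list of rows, each a list of 5 numbers: the shift along the tool's x, y, z in units of 60 mm (1.0 is 60 mm), then the turn about the tool's z in units of 8 degrees (1.0 is 8 degrees), then the opening, from 0 (shut) to 1 (fully open). A call has 1 to 5 rows; each row is the pose to reach, as a shift and turn from the pose commanded when the call began, along the tool's axes at that moment; what a row does not reach only later rows make up. A row lasts 1/8 s, in which the tool goes at most 62.5 mm and 10.7 degrees, less where a joint would pass 70% of its speed; a pose out of reach is approached as far as the arm can. A call with a gripper value outside its range is refused whole. The fingers move at their own pace and stop on an object; "squeeze" is the grip in N (left out, the last holds). Time passes only in rows, so rows that repeat a pose let the fingers close. It gives the time, the measured TCP pose, the force and the opening at its end, in the units of the state.
- observe(): the state, without advancing time (a new reading comes with each control period).
- camera(name): name is "scene" or "top" or "wrist"; returns a dict with "frame" (400x640x3 uint8, red, green, blue), "z_map" (400x640 float32, m along the optical axis (not along the pixel's ray), 0 where there is no reading), "fx", "fy", "cx", "cy" (pixels), "dist_coeffs" ([k1, k2, p1, p2, k3] as OpenCV has them; the pictures are not rectified), "eye" and "rotation" of the camera in the world. Camera axes: x right, y down, z forward; pixel columns grow to the right and rows downward; lengths in m; the calibration is good to about 2 mm. A picture is of the moment at which its call begins.
- close_job(): hands the job in, once; it reports no verdict.
The state is a dict: "time_s": time; "q": joint angles; "joint_velocities": joint speeds; "effort": joint torques, N m; "tcp_pos": TCP position; "tool_rot": TCP orientation; "contact_force": force on the tool from outside, world axes, zero at the start; "ft_torque": the same for the moment, N m; "grip_width": finger opening in m.
Only numpy, scipy, OpenCV 4.12 (cv2) and the standard library are available. Lean on these libraries where they do the work, as an engineer would, in place of code of your own. Each camera call takes 0.05 s, during which the arm holds its last target. There are 200 camera calls.

## Task

A watch movement lies in the blue geared bench vise: pick up the loose crank, fit it right down over the vise's upright square shaft (search gently for the flats, without bearing down hard), and wind it by its spinning knob clockwise seen from above, full circles, until the jaw has closed on the movement and the crank comes up firm. Stop when the orange pointer stands in the green band and never drive it into the red. Then let go, leaving the crank fully down on the shaft with the jaw shut, and leave the other things on the table where they are.

Things in the scene. Friction and masses are not known exactly. Their poses are not given: they have to be found in the camera images.
- crank: Loose crank, 0.22 kg, standing socket down. Origin: centre of the socket's mouth, under the hub; z up, x along the arm to the knob. Steel hub 30 x 30 x 28 mm high with a chamfered square socket 13.5 x 13.5 mm, 21 mm deep, open below, sides parallel to x and y. The arm is 14 mm wide, 21 to 29 mm above the origin.
- hub_grip (a point): On the hub's axis, 48 mm above the crank's origin, in the aluminium grip block on the hub (26 mm along the arm, 18 mm across it, from 28 to 62 mm above the origin): grip it across the arm to carry and fit the crank.
- knob (a point): Middle of the crank's upright black knob, 55 mm from the hub's axis, 53 mm above the crank's origin. Knob diameter 18 mm, from 31 to 75 mm above the origin; it spins freely on its pin, so a grip on it need not turn as the crank goes round.
- vise: Geared bench vise, fixed, upright. Origin on the table under the shaft's axis; z up, -x towards its jaws. Base 210 x 84 mm, x from -165 to 45 mm; blue housing 84 x 80 mm round the shaft, 44 mm high; jaws up to 32 mm high. Winding the shaft clockwise seen from above shuts the jaw, 8.7 mm a turn; 1.6 to 2.3 turns are needed, then it comes up firm.
- shaft_top (a point): Centre of the top of the brass square shaft, 12 x 12 mm (top 1.5 mm: 10 x 10 mm), 73 mm above the table, 20 mm above the shoulder on which the fully fitted hub rests. Axes are the vise's: the shaft's own angle is not reported and differs each time. It resists turning with 0.09 N m, so a crank pressed on its top with a few N does not turn it.
- jaw (a joint): Travel of the moving jaw in m, growing as it closes: 0.7 to 6.2 mm at the start, 20.15 mm when it is closed on the movement.
- gauge (a joint): Torque gauge: orange pointer on the shaft over a black dial (78 mm wide) at its foot, which turns with it. The load on the shaft swings the pointer clockwise over the dial against a spring, 1.0 N m per rad. In rad: 0 unloaded, 0.09 while winding freely, green 0.20 to 0.45, red beyond 0.45 (and below -0.20). It springs back to 0, shaft and crank with it, when let go.
- tack_tin: Round green and ochre tin, 61 mm wide, 25 mm high; origin under its centre. Bystander.
- thread_spool: Wooden spool of purple thread, 31 mm wide, 38 mm high; origin under its centre. Bystander.
- dropper_bottle: Small blue bottle, 28 mm wide, 66 mm high; origin under its centre. Bystander.
Things that resemble listed ones, but are neither listed nor needed, are in the scene too. Of the things that look like the crank, take the one that is farthest to the robot's right at the start.

How it is judged:
By the outcome, as a careful person would: the job done as asked, in the order asked, and still so for the second after the job is handed in, with the robot touching nothing.
It also fails if it takes over 72 s, if anything falls off the work surface, if the arm or the gripper's body presses on something with over 40 N, if the wrist force passes 120 N, or if a joint passes its speed limit or range.

## Working session

There is one attempt and no reset: what is moved stays moved. The work goes in short steps, Python scripts to look and compute and a tool call to move; the robot and the scene stay as the last step left them, time stands still between calls to the robot, and variables do not carry over. Pictures are saved under pics/ and viewed, on a budget of 10 in all, crops included, one or two more only if the job needs it, and the job is handed in when it is done.

Besides the shell and the picture viewer there is one more tool, called after ">>>" by a JSON object that holds its "fn" and its "kwargs". jog_arm: Moves the arm, as the interface text tells. Its arguments: {"type":"object","properties":{"steps":{"type":"array","items":{"type":"array","items":{"type":"array","items":{"type":"number"}}}},"squeeze":{"type":"number"}},"required":["steps"]}

```bash
mkdir -p pics; cat > h.py <<'E'
from bench import *
import numpy as np, cv2
def pts(c):
    h,w=c["z_map"].shape
    K=np.array([[c["fx"],0,c["cx"]],[0,c["fy"],c["cy"]],[0,0,1.]])
    u,v=np.meshgrid(np.arange(w),np.arange(h))
    n=cv2.undistortPoints(np.stack([u,v],-1).reshape(-1,1,2).astype(float),K,np.array(c["dist_coeffs"],float)).reshape(h,w,2)
    z=c["z_map"].astype(float)
    P=np.dstack([n[...,0]*z,n[...,1]*z,z])@np.array(c["rotation"]).T+np.array(c["eye"])
    P[z==0]=np.nan
    return P
def save(n,im,s=1): cv2.imwrite(f"pics/{n}.png",cv2.resize(im[...,::-1],None,fx=s,fy=s,interpolation=cv2.INTER_CUBIC))
E
python3 - <<'E'
from h import *
o=observe();print(o)
for n in("top","scene"):
    c=camera(n);print(n,c["eye"],np.array(c["rotation"]).round(3).tolist(),c["fx"]);np.savez(n,P=pts(c),f=c["frame"])
    save(n,c["frame"],1.25)
E
```

```text
{'time_s': 0.0, 'q': array([ 1.1871306 ,  0.32181994, -0.0700708 ,  1.45168813,  0.02261088,
        1.37076663, -0.0568904 ]), 'joint_velocities': array([-5.44660565e-05,  8.99502833e-04, -1.50027865e-03,  6.78828421e-04,
        1.54117278e-03, -1.16639121e-05,  1.15617782e-03]), 'effort': array([ 8.43800026e-04, -4.91284418e+01, -4.03367048e-01, -3.12529171e+01,
       -6.37397985e-02,  4.38465143e-02,  1.52259645e-04]), 'tcp_pos': array([ 0.25166584, -0.59908123,  0.40365646]), 'tool_rot': array([ 3.14148011e+00,  1.89198194e-03, -1.17300129e+00]), 'contact_force': array([ 0.55984076,  0.25839394, -0.13159095]), 'ft_torque': array([0.05836192, 0.00435705, 0.01202768]), 'grip_width': 0.0870129014877013}
top [ 0.31383113 -0.05859552  0.91507163] [-3.001, 0.022, -1.557] 378.5950092435896Traceback (most recent call last):
  File "<stdin>", line 4, in <module>
  File "h.py", line 9, in pts
    P=np.dstack([n[...,0]*z,n[...,1]*z,z])@np.array(c["rotation"]).T+np.array(c["eye"])
      ~~~~~~~~~~~~~~~~~~~~~~~~~~~~~~~~~~~~~~~~~~~~~~~~~~~~~~~~~~~~~~^~~~~~~~~~~~~~~~~~~
ValueError: operands could not be broadcast together with shapes (400,640) (3,)
```

Rotation is rpy; fix that.

```bash
sed -i 's/np.array(c\["rotation"\]).T/Rotation.from_euler("xyz",c["rotation"]).as_matrix().T/; s/^import numpy as np, cv2/import numpy as np, cv2\nfrom scipy.spatial.transform import Rotation/' h.py
python3 - <<'E'
from h import *
for n in("top","scene"):
    c=camera(n);print(n,c["eye"],np.array(c["rotation"]).round(3).tolist(),c["fx"]);P=pts(c);np.savez(n,P=P,f=c["frame"])
    print(np.nanmedian(P[...,2]),P[200,320])
    save(n,c["frame"],1.25)
E
```

```text
top [ 0.31383113 -0.05859552  0.91507163] [-3.001, 0.022, -1.557] 378.5950092435896
-0.0025368032468169877 [ 0.44474077 -0.03368219  0.00168461]
scene [0.0681999  0.54064214 0.85511403] [-2.424, 0.019, -2.582] 464.81338940675334
-0.0005415539872972719 [ 0.47420798 -0.06217859  0.0026616 ]
```

View pics/top.png

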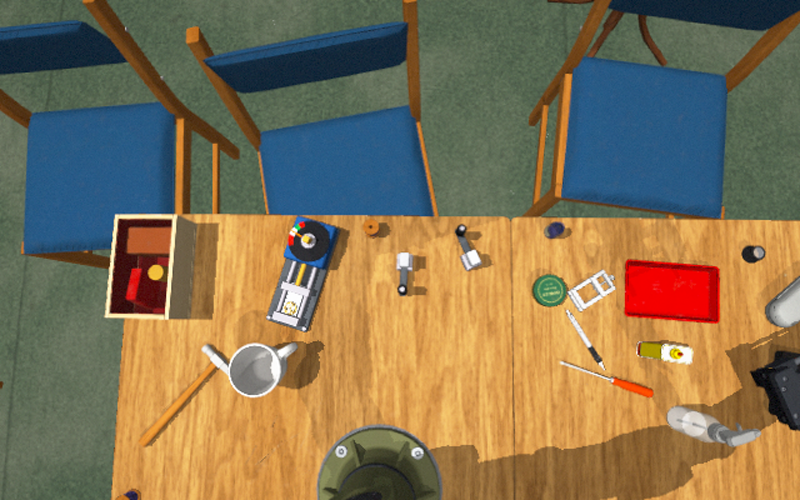

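View pics/scene.png

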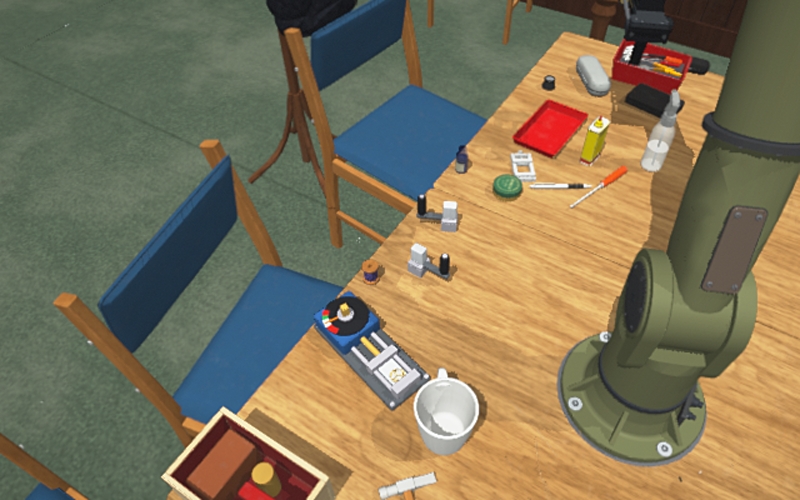

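Top view (0.8 scale → raw px): two crank-like things, A at view (404,270) and B at (467,247). Up is +x and right is the robot's right, so B fits. The vise shaft is at (307,240). I'll confirm with an enlarged crop and measure.

```bash
python3 - <<'E'
from h import *
d=np.load("top.npz");P=d["P"];f=d["f"]
a=f[170:225,300:395];b=f[165:275,205:285]
A=cv2.resize(a,None,fx=5,fy=5,interpolation=2);B=cv2.resize(b,None,fx=4,fy=4,interpolation=2)
im=np.zeros((440,800,3),np.uint8);im[:275,:475]=A;im[:440,478:798]=B
save("crop",im)
def rep(name,r,c,zl,zh,dd=P):
    q=dd[r[0]:r[1],c[0]:c[1]].reshape(-1,3);q=q[(q[:,2]>zl)&(q[:,2]<zh)]
    m=np.median(q,0) ;ctr,sz,ang=cv2.minAreaRect(q[:,:2].astype(np.float32));print(name,len(q),q.mean(0).round(4),np.round(ctr,4),np.round(sz,4),ang, q[:,2].max())
for nm,cc in(("A",(300,345)),("B",(350,395))):
    rep(nm+" block",(170,240),cc,.055,.066); rep(nm+" knob",(170,240),cc,.069,.085); rep(nm+" all",(170,240),cc,.015,.085)
rep("shaft top",(170,215),(225,275),.066,.085)
rep("dial",(170,215),(225,275),.040,.056)
rep("vise base",(170,270),(205,285),.008,.09)
rep("housing",(170,270),(205,285),.038,.09)
s=np.load("scene.npz")["P"]
def box(name,x,y,zl,zh):
    q=s.reshape(-1,3);q=q[(abs(q[:,0]-x)<.06)&(abs(q[:,1]-y)<.06)&(q[:,2]>zl)&(q[:,2]<zh)]
    if len(q):print("scene",name,len(q),q.mean(0).round(4),q.min(0).round(3),q.max(0).round(3))
for nm,px in(("B",(197,374)),("shaft",(192,246))):
    print(nm,P[px[0],px[1]].round(4))
    box(nm,*P[px[0],px[1]][:2],.055 if nm=="B" else .066,.067 if nm=="B" else .085)
    box(nm,*P[px[0],px[1]][:2],.069,.085)
E
```

```text
A block 90 [ 0.4185 -0.0435  0.0621] [ 0.3942 -0.0438] [0.0752 0.016 ] 0.6375758647918701 0.06587331124276075
A knob 47 [ 0.365  -0.0409  0.076 ] [ 0.365  -0.0411] [0.0154 0.0159] 45.55539321899414 0.08195281214357686
A all 331 [ 0.4072 -0.038   0.0461] [ 0.4324 -0.0306] [0.1522 0.0506] 22.021236419677734 0.08195281214357686
B block 101 [ 0.4282 -0.1671  0.0618] [ 0.4463 -0.1578] [0.0727 0.0179] 28.038747787475586 0.06553939642054318
B knob 48 [ 0.4752 -0.1463  0.0753] [ 0.4757 -0.1464] [0.0162 0.0144] 64.76858520507812 0.07985801504055767
B all 327 [ 0.4417 -0.1589  0.0472] [ 0.4482 -0.1583] [0.0799 0.0292] 24.59964370727539 0.07985801504055767
shaft top 32 [0.4539 0.1354 0.0722] [0.4545 0.1359] [0.0116 0.012 ] 57.60155487060547 0.07598321635362415
dial 1140 [0.4528 0.1344 0.048 ] [0.4541 0.1357] [0.0802 0.0839] 73.63373565673828 0.05589836129706249
vise base 3051 [0.3967 0.1495 0.0302] [0.3964 0.1531] [0.0846 0.2096] 73.43811798095703 0.07598321635362415
housing 1197 [0.4527 0.1342 0.0486] [0.4542 0.1356] [0.0801 0.0842] 73.30308532714844 0.07598321635362415
B [ 0.4492 -0.1618  0.0298]
scene B 104 [ 0.4367 -0.1583  0.0617] [ 0.412 -0.181  0.055] [ 0.481 -0.134  0.067]
scene B 42 [ 0.4743 -0.1416  0.075 ] [ 0.467 -0.151  0.069] [ 0.483 -0.134  0.083]
shaft [0.4509 0.1323 0.0742]
scene shaft 41 [0.4531 0.1392 0.0727] [0.446 0.132 0.067] [0.461 0.146 0.076]
scene shaft 35 [0.4536 0.139  0.0736] [0.447 0.132 0.069] [0.461 0.146 0.076]
```

View pics/crop.png

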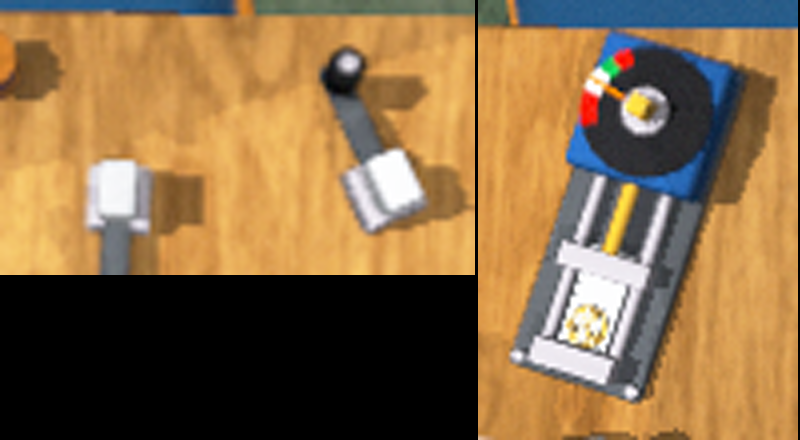

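B (crop: block at (383,190), knob at (345,70)) is farthest right and matches: hub, grip block and black knob. The vise shaft is at crop (640,105) and measures z≈0.072, as it should. Moving above B; the tool yaw is already nearly across the arm.

>>> {"fn": "jog_arm", "kwargs": {"steps": [[[-5.52,-5.54,0,0,1],[-5.52,-5.54,0,0,1],[-5.52,-5.54,0,0,1],[-5.52,-5.54,0,0,1],[-5.52,-5.54,0,0,1]]]}}

```text
time_s: 0.78
tcp_pos: [0.3708, -0.308, 0.4047]
tool_rot: [3.142, -0.0, -1.173]
contact_force: [0.1, -0.1, 0.4]
grip_width: 0.0868
```

>>> {"fn": "jog_arm", "kwargs": {"steps": [[[-1.84,-1.85,1,0,1],[-1.84,-1.85,1,0,1],[-1.84,-1.85,1,0,1],[-1.84,-1.85,1,0,1]]]}}

```text
time_s: 1.27
tcp_pos: [0.4305, -0.1618, 0.3435]
tool_rot: [3.14, 0.002, -1.166]
contact_force: [0.1, -0.2, 0.3]
grip_width: 0.0866
```

```bash
python3 - <<'E'
from h import *
c=camera("wrist");P=pts(c);save("w1",c["frame"],1);np.savez("w1",P=P,f=c["frame"])
o=observe();print(o["tcp_pos"],o["tool_rot"],c["eye"],c["rotation"])
def rep(n,zl,zh):
    q=P.reshape(-1,3);q=q[(q[:,2]>zl)&(q[:,2]<zh)&(abs(q[:,0]-.45)<.06)&(abs(q[:,1]+.16)<.06)]
    print(n,len(q),q.mean(0).round(4),cv2.minAreaRect(q[:,:2].astype(np.float32)))
rep("block",.056,.068);rep("knob",.070,.085)
E
```

```text
[ 0.43007485 -0.16413812  0.34421195] [ 3.14047684e+00  5.71772785e-04 -1.16970361e+00] [ 0.50861198 -0.1284775   0.32283028] [ 2.82921270e+00  2.65731456e-03 -1.16610467e+00]
block 474 [ 0.4295 -0.1655  0.0611] ((0.4491558074951172, -0.15686960518360138), (0.07589413970708847, 0.016875702887773514), 23.561840057373047)
knob 282 [ 0.4762 -0.1447  0.0748] ((0.4756429195404053, -0.14493773877620697), (0.016228877007961273, 0.01596071384847164), 23.94774627685547)
```

View pics/w1.png

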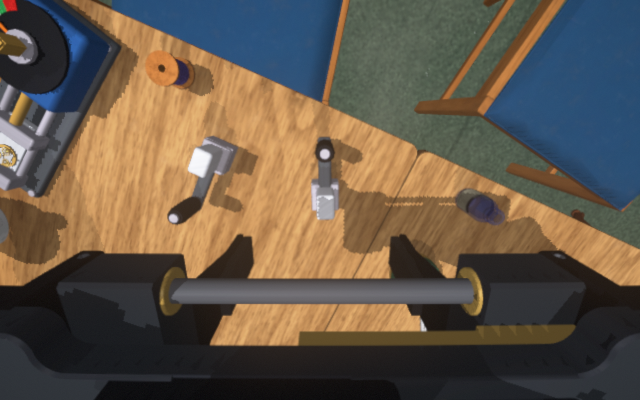

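Crank at wrist px (325,180), hub ≈(0.426,-0.167), arm yaw 24° (knob at 55 mm, top 75 mm, consistent). The neighbour at (200,165) is the decoy. Descending and gripping.

>>> {"fn": "jog_arm", "kwargs": {"steps": [[[0.02,0.08,0.8,-0.11,1],[0.02,0.08,1.6,-0.11,1],[0.02,0.08,2.0,-0.11,1],[0.02,0.08,2.17,-0.11,1],[0.02,0.08,2.17,-0.11,0.5]]]}}

```text
time_s: 1.95
tcp_pos: [0.426, -0.1692, 0.2147]
tool_rot: [3.141, 0.0, -1.159]
contact_force: [0.1, 0.8, -0.5]
grip_width: 0.0825
```

>>> {"fn": "jog_arm", "kwargs": {"steps": [[[0,0,0,0,0.15],[0,0,0,0,0],[0,0,0,0,0],[0,0,0,0,0],[0,0,0,0,0]]], "squeeze": 40}}

```text
time_s: 2.58
tcp_pos: [0.426, -0.1683, 0.2146]
tool_rot: [3.142, -0.0, -1.158]
contact_force: [0.5, 0.6, -0.2]
grip_width: 0.0354
```

>>> {"fn": "jog_arm", "kwargs": {"steps": [[[0,0,0,0,0],[0,0,0,0,0],[0,0,0,0,0],[0,0,0,0,0],[0,0,0,0,0]]]}}

```text
time_s: 3.2
tcp_pos: [0.426, -0.1683, 0.2145]
tool_rot: [3.141, 0.0, -1.158]
contact_force: [-0.2, 0.6, -1.4]
grip_width: 0.018
```

>>> {"fn": "jog_arm", "kwargs": {"steps": [[[0,0,-0.9,0,0],[-0.2,-0.1,-1.9,0,0],[-1.1,-0.54,-1.92,0,0],[-2.0,-0.98,-1.92,0,0],[-2.9,-1.42,-1.92,0,0]]]}}

```text
time_s: 3.82
tcp_pos: [0.4338, 0.0269, 0.3298]
tool_rot: [-3.141, -0.001, -1.158]
contact_force: [1.8, 0.3, -2.2]
grip_width: 0.018
```

>>> {"fn": "jog_arm", "kwargs": {"steps": [[[-0.29,-0.14,0,0,0],[-0.29,-0.14,0,0,0],[-0.29,-0.14,0,0,0]]]}}

```text
time_s: 4.2
tcp_pos: [0.4348, 0.0431, 0.3294]
tool_rot: [3.141, -0.0, -1.159]
contact_force: [1.4, 0.0, -1.8]
grip_width: 0.0178
```

```bash
python3 - <<'E'
from h import *
c=camera("wrist");P=pts(c);save("w2",c["frame"],1.25);np.savez("w2",P=P,f=c["frame"])
o=observe();print(o["tcp_pos"],o["tool_rot"],o["grip_width"],o["contact_force"])
q=P.reshape(-1,3);q=q[(q[:,2]>.068)&(q[:,2]<.078)&(np.hypot(q[:,0]-.454,q[:,1]-.137)<.02)]
print("shaft",len(q),q.mean(0).round(4),cv2.minAreaRect(q[:,:2].astype(np.float32)))
q=P.reshape(-1,3);d=np.hypot(q[:,0]-.454,q[:,1]-.137);k=q[(q[:,2]>.04)&(q[:,2]<.056)&(d<.06)];print("housing",cv2.minAreaRect(k[:,:2].astype(np.float32)))
Q=P.reshape(-1,3);Q=Q[(Q[:,2]>.10)&(Q[:,2]<.2)&(abs(Q[:,0]-.48)<.1)];print("crank part",len(Q),Q[:,2].max() if len(Q) else 0)
E
```

```text
[0.43485255 0.04288897 0.32942104] [ 3.14075446e+00 -1.74942885e-04 -1.16012245e+00] 0.01787573848711734 [ 0.96020315 -0.49542262 -2.39536267]
shaft 226 [0.4549 0.1364 0.0719] ((0.45433270931243896, 0.1369408667087555), (0.012112402357161045, 0.012852037325501442), 59.58749771118164)
housing ((0.45481255650520325, 0.1370806246995926), (0.07914648205041885, 0.08331388980150223), 73.59241485595703)
crank part 6213 0.19999114512031652
```

View pics/w2.png

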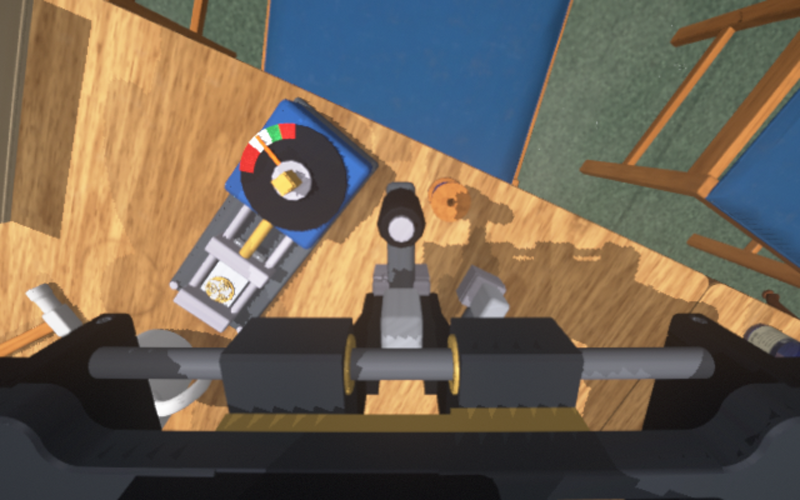

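```bash
python3 - <<'E'
from h import *
c=camera("wrist");K=np.array([[c["fx"],0,c["cx"]],[0,c["fy"],c["cy"]],[0,0,1.]])
R=Rotation.from_euler("xyz",c["rotation"]).as_matrix()
def ortho(z,cx,cy,h,n):
    g=np.linspace(-h,h,n);Y,X=np.meshgrid(cy-g,cx-g)   # rows: -x down; cols: -y right
    W=np.stack([X[...],Y,np.full_like(X,z)],-1)
    W=W.reshape(-1,3);C=(W-np.array(c["eye"]))@R
    p,_=cv2.projectPoints(C,np.zeros(3),np.zeros(3),K,np.array(c["dist_coeffs"],float))
    return cv2.remap(c["frame"],p.reshape(n,n,2).astype(np.float32),None,cv2.INTER_CUBIC)
a=ortho(.073,.4545,.137,.014,400);b=ortho(.050,.4545,.137,.045,400)
save("ortho",np.hstack([a,b]))
hsv=cv2.cvtColor(a,cv2.COLOR_RGB2HSV)
for vmin in(150,180,200):
    m=((hsv[...,0]>15)&(hsv[...,0]<35)&(hsv[...,1]>90)&(hsv[...,2]>vmin)).astype(np.uint8)
    n,l,s,_=cv2.connectedComponentsWithStats(m);i=1+s[1:,4].argmax()
    r=cv2.minAreaRect(np.argwhere(l==i)[:,::-1].astype(np.float32));print(vmin,s[i,4],r, "mm",np.array(r[1])*.07)
E
```

```text
150 29185 ((204.149658203125, 194.504150390625), (178.97315979003906, 185.8067626953125), 31.32869529724121) mm [12.52812119 13.00647339]
180 27526 ((202.87132263183594, 195.9940643310547), (174.8890380859375, 179.24313354492188), 31.701433181762695) mm [12.24223267 12.54701935]
200 26284 ((202.5215606689453, 196.980224609375), (171.63916015625, 174.19662475585938), 31.51694107055664) mm [12.01474121 12.19376373]
```

View pics/ortho.png

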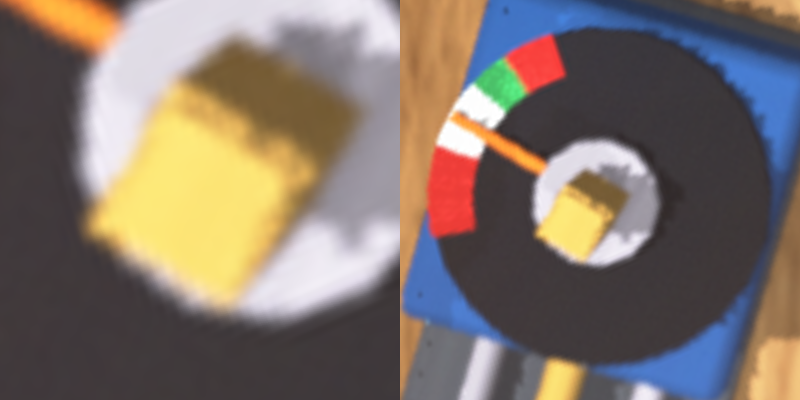

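Ortho view: brass top at left-panel centre (200,198), edges ≈31° in the image, i.e. flats at world yaw ≈59°. The pointer is at rest in the white. Now checking where the held crank sits relative to the TCP.

```bash
python3 - <<'E'
from h import *
d=np.load("w2.npz");P=d["P"]
q=P[140:215,290:350].reshape(-1,3);q=q[(q[:,2]>.18)&(q[:,2]<.2)]
print(len(q),q[:,2].max(),np.median(q[:,2]));k=q[abs(q[:,2]-np.median(q[:,2]))<.004]
(c,r)=cv2.minEnclosingCircle(k[:,:2].astype(np.float32));print("knob",k.mean(0),c,r)
yaw=-1.1595;T=np.array([.43485,.0430]);u=np.array([-np.sin(yaw),np.cos(yaw)])  # -tool y
for p in(k.mean(0)[:2],np.array(c)):
    hub=p-.055*u;print("hub",hub,"rel TCP along arm",(hub-T)@u,"along jaw",(hub-T)@np.array([np.cos(yaw),np.sin(yaw)]))
E
```

```text
1203 0.19415049861827377 0.18930610645072765
knob [0.48617533 0.06561435 0.18976897] (0.48526448011398315, 0.06528403609991074) 0.008537515997886658
hub [0.43576215 0.04362546] rel TCP along arm 0.0010861360929878287 along jaw -0.00020862850706612776
hub [0.4348513  0.04329515] rel TCP along arm 0.0001191904845399742 along jaw -0.00027001924805896706
```

>>> {"fn": "jog_arm", "kwargs": {"steps": [[[-0.33,-0.23,0,-1.1,0],[-0.65,-0.46,0,-2.2,0],[-1.0,-0.7,0,-3.3,0],[-1.3,-0.92,0,-4.43,0],[-1.3,-0.92,0,-4.43,0]]]}}

```text
time_s: 4.92
tcp_pos: [0.4544, 0.1385, 0.3297]
tool_rot: [-3.141, 0.001, -0.539]
contact_force: [0.9, -0.1, -2.7]
grip_width: 0.0174
```

```bash
python3 - <<'E'
from h import *
for i in range(3):
    c=camera("wrist");o=observe();print(o["tcp_pos"],o["tool_rot"],o["q"].round(2),o["contact_force"],o["ft_torque"])
E
```

```text
[0.454306   0.13735442 0.32947512] [ 3.14092750e+00  5.54170593e-04 -5.41536796e-01] [ 0.46  0.04 -0.81  1.94  0.03  1.17 -0.91] [-0.17708604 -0.30968345 -1.92793006] [-0.07782166 -0.01120298  0.00336238]
[0.45427278 0.13671253 0.32940432] [ 3.14043209e+00  2.97844476e-04 -5.42798182e-01] [ 0.46  0.04 -0.81  1.95  0.03  1.17 -0.91] [ 0.54126114 -0.80513226 -2.27718375] [-0.11427    -0.01089818 -0.00713699]
[0.45425393 0.13652534 0.32943357] [ 3.14041442e+00  1.15778626e-04 -5.43068008e-01] [ 0.46  0.04 -0.81  1.95  0.03  1.17 -0.91] [ 0.82325219  0.51694462 -1.13367201] [-0.05314202 -0.01232405 -0.04326832]
```

>>> {"fn": "jog_arm", "kwargs": {"steps": [[[0,0,0.4,0,0],[0,0,0.62,0,0],[0,0,0.67,0,0],[0,0,0.7,0,0],[0,0,0.73,0,0]]]}}

```text
time_s: 5.7
tcp_pos: [0.4544, 0.1382, 0.2864]
tool_rot: [-3.141, -0.001, -0.539]
contact_force: [0.9, -0.3, -1.9]
grip_width: 0.0174
```

>>> {"fn": "jog_arm", "kwargs": {"steps": [[[0,0,0.02,0,0],[0,0,0.04,0,0],[0,0,0.06,0,0],[0,0,0.06,0,0]]]}}

```text
time_s: 6.2
tcp_pos: [0.4541, 0.1381, 0.2822]
tool_rot: [3.141, 0.0, -0.539]
contact_force: [0.5, -0.6, -1.9]
grip_width: 0.0174
```

>>> {"fn": "jog_arm", "kwargs": {"steps": [[[0,0,0.04,0,0],[0,0,0.08,0,0],[0,0,0.12,0,0],[0,0,0.14,0,0]]]}}

```text
time_s: 6.7
tcp_pos: [0.4541, 0.1381, 0.2737]
tool_rot: [3.141, 0.0, -0.539]
contact_force: [0.2, 0.1, -1.4]
grip_width: 0.0174
```

>>> {"fn": "jog_arm", "kwargs": {"steps": [[[0,0,0.03,0,0],[0,0,0.05,0,0],[0,0,0.07,0,0],[0,0,0.09,0,0],[0,0,0.09,0,0]]]}}

```text
time_s: 7.32
tcp_pos: [0.4541, 0.1381, 0.2684]
tool_rot: [3.141, 0.0, -0.539]
contact_force: [-0.1, -0.1, -1.8]
grip_width: 0.0175
```

>>> {"fn": "jog_arm", "kwargs": {"steps": [[[0,0,0.015,0,0],[0,0,0.03,0,0],[0,0,0.04,0,0],[0,0,0.04,0,0]]]}}

```text
time_s: 7.82
tcp_pos: [0.4543, 0.1384, 0.2673]
tool_rot: [3.141, -0.001, -0.539]
contact_force: [-3.4, -0.4, 8.0]
grip_width: 0.0175
```

Seated at z≈0.267 (the shoulder), with the first real contact of about 8–10 N. Release, rise, and go to the knob (straight along −tool y).

>>> {"fn": "jog_arm", "kwargs": {"steps": [[[0,0,-0.02,0,0.55],[0,0,-0.02,0,0.55],[0,0,-0.02,0,0.55],[0,0,-0.02,0,0.55],[0,0,-0.02,0,0.55]]]}}

```text
time_s: 8.45
tcp_pos: [0.4541, 0.1381, 0.2672]
tool_rot: [3.141, 0.0, -0.539]
contact_force: [0.4, 0.6, 0.4]
grip_width: 0.0469
```

>>> {"fn": "jog_arm", "kwargs": {"steps": [[[0,0,-0.1,0,0.55],[0,0,-0.5,0,0.55],[0,0,-1.0,0,0.55],[0,0,-1.0,0,0.55]]]}}

```text
time_s: 8.95
tcp_pos: [0.4551, 0.1387, 0.3298]
tool_rot: [-3.139, -0.004, -0.539]
contact_force: [-0.4, -0.1, -0.5]
grip_width: 0.0476
```

```bash
python3 - <<'E'
from h import *
c=camera("wrist");o=observe();print(o["tcp_pos"],o["tool_rot"],o["grip_width"],o["contact_force"])
P=pts(c);save("w3",c["frame"],1)
q=P.reshape(-1,3);q=q[np.isfinite(q[:,2])]
def rep(n,zl,zh,x,y,r=.02):
    k=q[(q[:,2]>zl)&(q[:,2]<zh)&(np.hypot(q[:,0]-x,q[:,1]-y)<r)];print(n,len(k),k.mean(0).round(4),k[:,2].max(),np.round(cv2.minEnclosingCircle(k[:,:2].astype(np.float32))[0],4))
rep("knob",.122,.135,.482,.184);rep("block",.108,.121,.454,.137)
E
```

```text
[0.45447772 0.13829539 0.32831683] [-3.14057772e+00 -2.29693111e-03 -5.39264125e-01] 0.04762587627515441 [ 0.07875683 -0.72276592  0.17994518]
knob 531 [0.4825 0.1863 0.1276] 0.1324115880394204 [0.4819 0.1856]
block 753 [0.4551 0.1399 0.1138] 0.11637371294976961 [0.4544 0.1386]
```

View pics/w3.png

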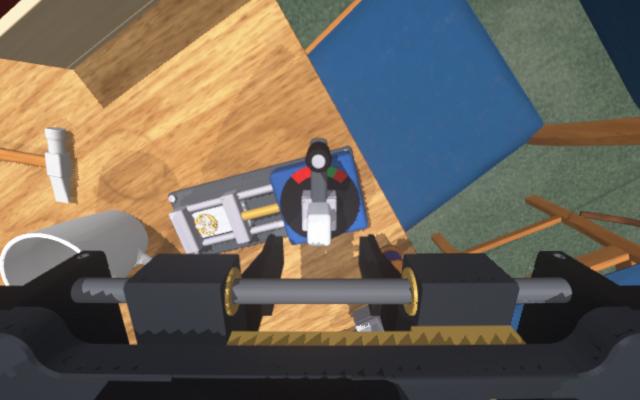

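Crank seated: block top 0.114–0.116 (expected 0.115), knob top at px (318,160), z 0.128. The axis is ≈(0.454,0.138). Gripping the knob.

>>> {"fn": "jog_arm", "kwargs": {"steps": [[[0,-0.6,0,0,0.55],[0,-0.92,0.1,0,0.55],[0,-0.92,0.5,0,0.55],[0,-0.92,0.91,0,0.55],[0,-0.92,0.91,0,0.4]]], "squeeze": 20}}

```text
time_s: 9.62
tcp_pos: [0.4812, 0.1849, 0.2701]
tool_rot: [3.138, 0.005, -0.539]
contact_force: [-0.8, 0.2, 0.4]
grip_width: 0.0433
```

>>> {"fn": "jog_arm", "kwargs": {"steps": [[[0,0,0,0,0],[0,0,0,0,0],[0,0,0,0,0],[0,0,0,0,0],[0,0,0,0,0]]]}}

```text
time_s: 10.25
tcp_pos: [0.4828, 0.1858, 0.2733]
tool_rot: [-3.141, -0.001, -0.539]
contact_force: [0.0, 1.4, 3.0]
grip_width: 0.0171
```

```bash
python3 - <<'E'
from h import *
o=observe();print(o["tcp_pos"],o["tool_rot"],o["grip_width"],o["contact_force"],o["ft_torque"])
a=np.radians(np.arange(90,-271,-18));T=np.round(.9167*np.c_[np.cos(a),-np.sin(a)],2)
for i in range(0,20,5): print((T[i+1:i+6]-T[i]).round(2).tolist())
E
```

```text
[0.482768   0.18576344 0.27328936] [-3.14054127e+00 -8.99715852e-04 -5.39050593e-01] 0.01710580234055841 [0.04188121 1.44938103 2.95550704] [ 0.20638115 -0.19179216 -0.00441979]
[[0.28, 0.05], [0.54, 0.18], [0.74, 0.38], [0.87, 0.64], [0.92, 0.92]]
[[-0.05, 0.28], [-0.18, 0.54], [-0.38, 0.74], [-0.64, 0.87], [-0.92, 0.92]]
[[-0.28, -0.05], [-0.54, -0.18], [-0.74, -0.38], [-0.87, -0.64], [-0.92, -0.92]]
[[0.05, -0.28], [0.18, -0.54], [0.38, -0.74], [0.64, -0.87], [0.92, -0.92]]
```

>>> {"fn": "jog_arm", "kwargs": {"steps": [[[0.28,0.05,0,0,0],[0.54,0.18,0,0,0],[0.74,0.38,0,0,0],[0.87,0.64,0,0,0],[0.92,0.92,0,0,0]]]}}

```text
time_s: 10.88
tcp_pos: [0.5019, 0.1082, 0.2728]
tool_rot: [-3.141, 0.001, -0.541]
contact_force: [-1.7, 3.8, 4.1]
grip_width: 0.0175
```

>>> {"fn": "jog_arm", "kwargs": {"steps": [[[-0.05,0.28,0,0,0],[-0.18,0.54,0,0,0],[-0.38,0.74,0,0,0],[-0.64,0.87,0,0,0],[-0.92,0.92,0,0,0]]]}}

```text
time_s: 11.5
tcp_pos: [0.4262, 0.0894, 0.273]
tool_rot: [-3.14, -0.002, -0.542]
contact_force: [4.3, 3.4, -1.9]
grip_width: 0.0174
```

>>> {"fn": "jog_arm", "kwargs": {"steps": [[[-0.28,-0.05,0,0,0],[-0.54,-0.18,0,0,0],[-0.74,-0.38,0,0,0],[-0.87,-0.64,0,0,0],[-0.92,-0.92,0,0,0]]]}}

```text
time_s: 12.12
tcp_pos: [0.4066, 0.1669, 0.2729]
tool_rot: [3.14, -0.001, -0.538]
contact_force: [3.7, -3.1, 1.9]
grip_width: 0.0176
```

```bash
python3 - <<'E'
from h import *
o=observe();print(o["tcp_pos"],o["tool_rot"],o["grip_width"],o["contact_force"],o["q"].round(2))
E
```

```text
[0.40656699 0.16694267 0.27290791] [ 3.13981700e+00 -1.39379565e-03 -5.38443964e-01] 0.017592762406418095 [ 3.73681143 -3.12858486  1.94951709] [ 0.47  0.03 -0.92  2.08  0.03  1.05 -1.  ]
```

Reach is fine all round. Fourth quadrant, then the second turn's first two quadrants (1.5 turns, below the 1.6 minimum).

>>> {"fn": "jog_arm", "kwargs": {"steps": [[[0.05,-0.28,0,0,0],[0.18,-0.54,0,0,0],[0.38,-0.74,0,0,0],[0.64,-0.87,0,0,0],[0.92,-0.92,0,0,0]]]}}

```text
time_s: 12.75
tcp_pos: [0.4821, 0.1867, 0.2726]
tool_rot: [3.141, 0.002, -0.537]
contact_force: [-3.3, 0.4, 4.8]
grip_width: 0.0174
```

>>> {"fn": "jog_arm", "kwargs": {"steps": [[[0.28,0.05,0,0,0],[0.54,0.18,0,0,0],[0.74,0.38,0,0,0],[0.87,0.64,0,0,0],[0.92,0.92,0,0,0]]]}}

```text
time_s: 13.38
tcp_pos: [0.5016, 0.1084, 0.2729]
tool_rot: [-3.141, -0.0, -0.54]
contact_force: [-1.4, 2.6, 5.9]
grip_width: 0.0174
```

>>> {"fn": "jog_arm", "kwargs": {"steps": [[[-0.05,0.28,0,0,0],[-0.18,0.54,0,0,0],[-0.38,0.74,0,0,0],[-0.64,0.87,0,0,0],[-0.92,0.92,0,0,0]]]}}

```text
time_s: 14.0
tcp_pos: [0.4256, 0.0897, 0.2728]
tool_rot: [-3.141, -0.002, -0.541]
contact_force: [4.4, 3.1, -0.5]
grip_width: 0.0174
```

```bash
python3 - <<'E'
from h import *
o=observe();print(o["contact_force"],o["tcp_pos"])
K=lambda c:np.array([[c["fx"],0,c["cx"]],[0,c["fy"],c["cy"]],[0,0,1.]])
def ortho(c,z,cx,cy,h,n):
    R=Rotation.from_euler("xyz",c["rotation"]).as_matrix()
    g=np.linspace(-h,h,n);Y,X=np.meshgrid(cy-g,cx-g);W=np.stack([X,Y,np.full_like(X,z)],-1).reshape(-1,3)
    p,_=cv2.projectPoints((W-np.array(c["eye"]))@R,np.zeros(3),np.zeros(3),K(c),np.array(c["dist_coeffs"],float))
    return cv2.remap(c["frame"],p.reshape(n,n,2).astype(np.float32),None,cv2.INTER_CUBIC)
a=ortho(camera("top"),.03,.38,.155,.06,400);c=camera("scene");b=ortho(c,.03,.38,.155,.06,400)
save("jaw",np.hstack([a,b]))
E
```

```text
[ 4.40173693  3.05066065 -0.47993233] [0.42563826 0.08965707 0.27281956]
```

View pics/jaw.png

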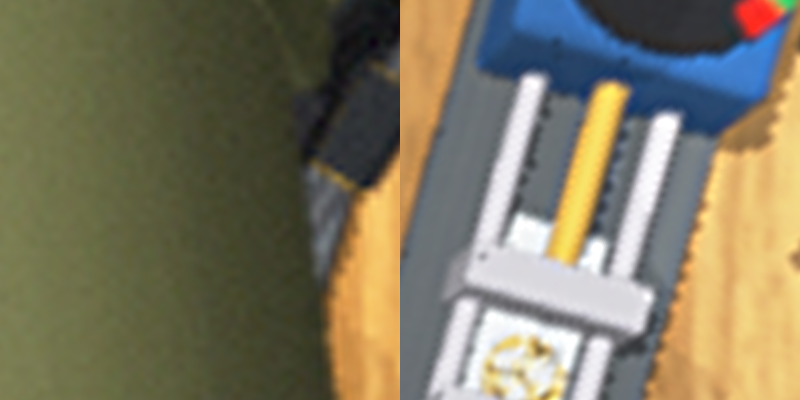

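The scene panel (right) shows the moving jaw's front edge about (520,318) and the movement's near edge about (520,335), so roughly 3–5 mm (more than 100°) remains. The top camera is blocked by the arm. Another 54°, then small steps.

>>> {"fn": "jog_arm", "kwargs": {"steps": [[[-0.28,-0.05,0,0,0],[-0.54,-0.18,0,0,0],[-0.74,-0.38,0,0,0],[-0.74,-0.38,0,0,0]]]}}

```text
time_s: 14.6
tcp_pos: [0.399, 0.134, 0.2728]
tool_rot: [3.141, -0.0, -0.537]
contact_force: [-0.7, -1.5, 5.0]
grip_width: 0.017
```

```bash
cat > t.py <<'E'
from h import *
C=np.array([.4542,.1381])
def ortho(c,z,cx,cy,h,n):
    K=np.array([[c["fx"],0,c["cx"]],[0,c["fy"],c["cy"]],[0,0,1.]])
    R=Rotation.from_euler("xyz",c["rotation"]).as_matrix()
    g=np.linspace(-h,h,n);Y,X=np.meshgrid(cy-g,cx-g);W=np.stack([X,Y,np.full_like(X,z)],-1).reshape(-1,3)
    p,_=cv2.projectPoints((W-np.array(c["eye"]))@R,np.zeros(3),np.zeros(3),K,np.array(c["dist_coeffs"],float))
    return cv2.remap(c["frame"],p.reshape(n,n,2).astype(np.float32),None,cv2.INTER_CUBIC)
def tang():
    o=observe();d=o["tcp_pos"][:2]-C;p=np.arctan2(d[1],d[0]);F=o["contact_force"]
    print("t",o["time_s"],"phi",np.degrees(p).round(1),"r",np.hypot(*d).round(4),"tang",(F[:2]@[-np.sin(p),np.cos(p)]).round(2),"F",F.round(1))
E
python3 - <<'E'
from t import *
tang()
c=camera("scene");P=pts(c);q=P.reshape(-1,3);ok=np.isfinite(q[:,2])
e=np.radians(163.3);u=np.array([np.cos(e),np.sin(e)]);v=np.array([-u[1],u[0]])
d=q[:,:2]-C;s=d@u;w=d@v
for lo in np.arange(.07,.16,.003):
    k=ok&(s>lo)&(s<lo+.003)&(abs(w)<.008);print(round(lo*1e3),k.sum(),(np.median(q[k,2])*1e3).round(1) if k.any() else None,end=" | ")
# rows from alpha=-144 in 15deg steps
a=np.radians(np.arange(-144,-480,-15));T=np.round(.9167*np.c_[np.cos(a),-np.sin(a)],2);print();print(np.diff(T,axis=0).round(2).tolist())
E
```

```text
t 14.6 phi -175.8 r 0.0554 tang 1.43 F [-0.7 -1.5  5. ]
70 28 270.9 | 73 98 322.0 | 76 196 346.8 | 79 244 348.8 | 82 287 353.8 | 85 181 368.9 | 88 104 496.8 | 91 127 492.5 | 94 243 464.5 | 97 330 440.1 | 100 224 471.5 | 103 201 474.1 | 106 130 464.3 | 109 32 203.7 | 112 46 30.8 | 115 17 202.8 | 118 24 203.1 | 121 25 201.8 | 124 22 203.4 | 127 26 113.9 | 130 25 203.9 | 133 43 171.1 | 136 41 171.8 | 139 21 203.0 | 142 45 197.5 | 145 22 34.4 | 148 14 32.9 | 151 8 32.3 | 154 16 32.7 | 157 39 23.7 | 
[[-0.12, -0.21], [-0.05, -0.23], [0.0, -0.24], [0.07, -0.23], [0.13, -0.21], [0.17, -0.16], [0.21, -0.12], [0.23, -0.05], [0.24, 0.0], [0.23, 0.07], [0.21, 0.13], [0.16, 0.17], [0.12, 0.21], [0.05, 0.23], [0.0, 0.24], [-0.07, 0.23], [-0.13, 0.21], [-0.17, 0.16], [-0.21, 0.12], [-0.23, 0.05], [-0.24, 0.0], [-0.23, -0.07]]
```

>>> {"fn": "jog_arm", "kwargs": {"steps": [[[-0.12,-0.21,0,0,0],[-0.12,-0.21,0,0,0]]]}}

```text
time_s: 14.9
tcp_pos: [0.3998, 0.1476, 0.2728]
tool_rot: [3.141, 0.0, -0.538]
contact_force: [-0.1, -1.7, 7.1]
grip_width: 0.0173
```

```bash
python3 - <<'E'
from t import *
tang()
e=np.radians(163.3);u=np.array([np.cos(e),np.sin(e)]);v=np.array([-u[1],u[0]])
def prof(P,n):
    q=P.reshape(-1,3);d=q[:,:2]-C;s=d@u;w=d@v;print(n)
    for lo in np.arange(.06,.17,.003):
        k=(q[:,2]<.06)&(s>lo)&(s<lo+.003)&(abs(w)<.008);print(round(lo*1e3),k.sum(),(np.median(q[k,2])*1e3).round(1) if k.any() else None,end=" | ")
prof(pts(camera("scene")),"now");prof(np.load("scene.npz")["P"],"start")
E
```

```text
t 14.9 phi 170.1 r 0.0552 tang 1.65 F [-0.1 -1.7  7.1]
now
60 8 10.2 | 63 7 26.1 | 66 12 25.7 | 69 12 26.1 | 72 6 30.2 | 75 15 28.5 | 78 7 27.1 | 81 9 28.9 | 84 11 29.7 | 87 9 19.8 | 90 12 29.0 | 93 7 28.3 | 96 4 30.4 | 99 8 31.3 | 102 13 32.1 | 105 9 32.0 | 108 8 32.3 | 111 26 30.9 | 114 19 21.1 | 117 5 21.2 | 120 12 22.1 | 123 11 21.4 | 126 11 23.8 | 129 8 22.2 | 132 11 22.8 | 135 13 22.9 | 138 1 24.3 | 141 4 32.7 | 144 11 33.1 | 147 11 33.0 | 150 11 32.1 | 153 14 33.3 | 156 42 23.6 | 159 14 10.7 | 162 21 6.5 | 165 15 0.9 | 168 8 -0.1 | start
60 8 12.9 | 63 13 29.6 | 66 11 25.3 | 69 13 26.0 | 72 11 26.4 | 75 7 28.7 | 78 7 29.1 | 81 5 30.4 | 84 5 32.1 | 87 13 32.4 | 90 7 31.9 | 93 11 33.9 | 96 18 31.1 | 99 24 23.9 | 102 11 20.3 | 105 15 19.1 | 108 6 19.1 | 111 10 19.1 | 114 10 19.5 | 117 8 20.1 | 120 10 21.3 | 123 11 22.9 | 126 9 23.0 | 129 8 23.1 | 132 12 22.4 | 135 12 22.7 | 138 1 23.1 | 141 4 30.7 | 144 12 33.5 | 147 12 33.0 | 150 10 32.9 | 153 11 32.9 | 156 39 24.1 | 159 17 11.1 | 162 21 9.1 | 165 16 1.0 | 168 6 1.0 |
```

Jaw front is now at ≈114 mm and the movement's near edge at ≈118–122 mm along the vise: several mm left. 45° more, then 15° steps.

>>> {"fn": "jog_arm", "kwargs": {"steps": [[[-0.05,-0.23,0,0,0],[-0.05,-0.47,0,0,0],[0.02,-0.7,0,0,0],[0.02,-0.7,0,0,0]]]}}

```text
time_s: 15.45
tcp_pos: [0.4224, 0.1831, 0.2725]
tool_rot: [3.141, 0.002, -0.539]
contact_force: [-2.3, -0.1, 8.4]
grip_width: 0.0172
```

```bash
python3 - <<'E'
from t import *
tang()
e=np.radians(163.3);u=np.array([np.cos(e),np.sin(e)]);v=np.array([-u[1],u[0]])
q=pts(camera("scene")).reshape(-1,3);d=q[:,:2]-C;s=d@u;w=d@v
for lo in np.arange(.104,.126,.002):
    k=(q[:,2]<.06)&(s>lo)&(s<lo+.002)&(abs(w)<.01);print(round(lo*1e3),k.sum(),(np.median(q[k,2])*1e3).round(1) if k.any() else None,end=" | ")
E
```

```text
t 15.45 phi 125.3 r 0.0551 tang 1.93 F [-2.3 -0.1  8.4]
104 9 32.3 | 106 11 32.7 | 108 11 32.0 | 110 7 32.4 | 112 12 31.2 | 114 32 24.9 | 116 6 19.5 | 118 7 20.1 | 120 7 21.7 | 122 10 22.1 | 124 6 21.4 | 126 12 22.7 |
```

>>> {"fn": "jog_arm", "kwargs": {"steps": [[[0.13,-0.21,0,0,0],[0.3,-0.37,0,0,0],[0.3,-0.37,0,0,0]]]}}

```text
time_s: 15.88
tcp_pos: [0.4494, 0.193, 0.2726]
tool_rot: [3.142, 0.003, -0.539]
contact_force: [-1.7, 1.8, 7.4]
grip_width: 0.0173
```

>>> {"fn": "jog_arm", "kwargs": {"steps": [[[0.21,-0.12,0,0,0],[0.21,-0.12,0,0,0]]]}}

```text
time_s: 16.12
tcp_pos: [0.464, 0.1925, 0.2726]
tool_rot: [-3.141, 0.002, -0.54]
contact_force: [0.1, 2.4, 6.6]
grip_width: 0.0173
```

```bash
python3 -c "
from t import *
tang()"
```

```text
t 16.125 phi 79.8 r 0.0553 tang 0.38 F [0.1 2.4 6.6]
```

>>> {"fn": "jog_arm", "kwargs": {"steps": [[[0.23,-0.05,0,0,0],[0.23,-0.05,0,0,0]]]}}

```text
time_s: 16.38
tcp_pos: [0.4776, 0.188, 0.2728]
tool_rot: [-3.14, 0.002, -0.54]
contact_force: [-0.1, 2.4, 5.8]
grip_width: 0.0172
```

>>> {"fn": "jog_arm", "kwargs": {"steps": [[[0.24,0.0,0,0,0],[0.24,0.0,0,0,0]]]}}

```text
time_s: 16.62
tcp_pos: [0.4901, 0.1803, 0.2728]
tool_rot: [-3.141, 0.001, -0.54]
contact_force: [0.5, 1.4, 5.7]
grip_width: 0.0171
```

>>> {"fn": "jog_arm", "kwargs": {"steps": [[[0.23,0.07,0,0,0],[0.23,0.07,0,0,0]]]}}

```text
time_s: 16.88
tcp_pos: [0.4999, 0.1693, 0.2729]
tool_rot: [-3.14, 0.001, -0.541]
contact_force: [0.8, 1.5, 5.7]
grip_width: 0.0174
```

>>> {"fn": "jog_arm", "kwargs": {"steps": [[[0.21,0.13,0,0,0],[0.21,0.13,0,0,0]]]}}

```text
time_s: 17.12
tcp_pos: [0.5062, 0.1571, 0.2729]
tool_rot: [-3.139, 0.002, -0.54]
contact_force: [0.7, 6.1, 6.1]
grip_width: 0.0172
```

```bash
python3 - <<'E'
from t import *
tang()
e=np.radians(163.3);u=np.array([np.cos(e),np.sin(e)]);v=np.array([-u[1],u[0]])
c=camera("scene");tang();q=pts(c).reshape(-1,3);d=q[:,:2]-C;s=d@u;w=d@v
for lo in np.arange(.104,.126,.002):
    k=(q[:,2]<.06)&(s>lo)&(s<lo+.002)&(abs(w)<.01);print(round(lo*1e3),k.sum(),(np.median(q[k,2])*1e3).round(1) if k.any() else None,end=" | ")
E
```

```text
t 17.125 phi 20.1 r 0.0553 tang 5.46 F [0.7 6.1 6.1]
t 17.175 phi 20.8 r 0.0553 tang 4.7 F [0.4 5.2 6.4]
104 5 32.2 | 106 8 31.7 | 108 11 32.4 | 110 9 32.0 | 112 9 32.4 | 114 11 31.8 | 116 26 26.3 | 118 10 21.9 | 120 9 22.3 | 122 8 22.5 | 124 11 23.0 | 126 6 21.1 |
```

Tangential force jumped to ≈5 N (≈0.28 N·m), so it is firm. Checking the pointer visually.

```bash
python3 - <<'E'
from t import *
a=ortho(camera("wrist"),.052,*C,.045,400);b=ortho(camera("scene"),.052,*C,.045,400);tang()
save("g1",np.hstack([a,b]))
E
```

```text
t 17.275 phi 21.2 r 0.0552 tang 3.97 F [1.5 4.9 6.1]
```

View pics/g1.png

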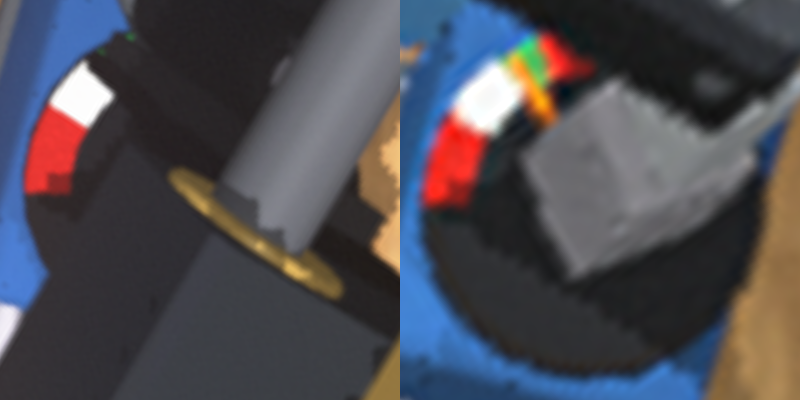

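The scene panel shows the orange tip at (515,62), right on the white/green border (≈0.2 rad). Advance about 6° to the middle of the green.

>>> {"fn": "jog_arm", "kwargs": {"steps": [[[0.07,0.06,0,0,0],[0.07,0.06,0,0,0],[0.07,0.06,0,0,0]]]}}

```text
time_s: 17.65
tcp_pos: [0.5073, 0.1534, 0.273]
tool_rot: [-3.138, 0.003, -0.538]
contact_force: [0.6, 6.6, 5.2]
grip_width: 0.017
```

```bash
python3 - <<'E'
from t import *
tang();b=ortho(camera("scene"),.052,*C,.045,400);tang()
save("g2",b[:220,:220],2)
hsv=cv2.cvtColor(b,cv2.COLOR_RGB2HSV);H,S,V=cv2.split(hsv)
yy,xx=np.mgrid[:400,:400];ang=np.degrees(np.arctan2(yy-200,xx-200));r=np.hypot(xx-200,yy-200)
for n,m in(("green",(H>40)&(H<85)&(S>100)),("orange",(H>8)&(H<22)&(S>150)&(V>150)),("red",((H<5)|(H>174))&(S>150))):
    k=m&(r>60)&(r<185)&(yy<220)&(xx<220);print(n,k.sum(),np.percentile(ang[k],[5,50,95]).round(1) if k.any() else "")
E
```

```text
t 17.65 phi 16.1 r 0.0552 tang 6.21 F [0.6 6.6 5.2]
t 17.7 phi 16.2 r 0.0552 tang 5.9 F [0.5 6.3 6.1]
green 209 [-124.2 -122.2 -113.2]
orange 1438 [-122.  -117.2 -112.2]
red 5873 [-177.5 -156.6  177.4]
```

View pics/g2.png

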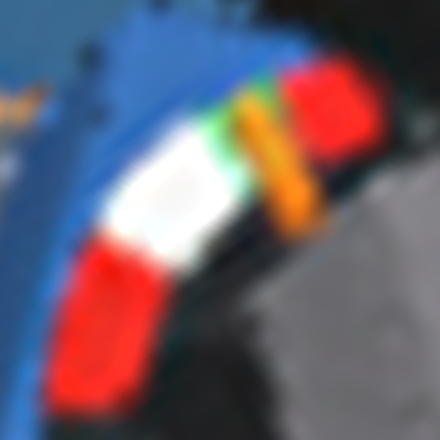

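The pointer tip (255,105) lies inside the green, between white and red, and force gives ≈0.33 N·m. Let go and rise.

>>> {"fn": "jog_arm", "kwargs": {"steps": [[[0,0,0,0,0.7],[0,0,0,0,0.7],[0,0,0,0,0.7],[0,0,0,0,0.7],[0,0,0,0,0.7]]]}}

```text
time_s: 18.32
tcp_pos: [0.508, 0.1508, 0.2725]
tool_rot: [3.141, -0.001, -0.54]
contact_force: [-0.2, 1.3, 0.1]
grip_width: 0.0573
```

>>> {"fn": "jog_arm", "kwargs": {"steps": [[[0,0,-0.1,0,0.7],[0,0,-0.4,0,0.7],[0,0,-1.1,0,0.7],[0,0,-1.8,0,0.7],[0,0,-1.8,0,0.7]]]}}

```text
time_s: 18.95
tcp_pos: [0.5087, 0.1527, 0.3855]
tool_rot: [-3.137, -0.007, -0.539]
contact_force: [-0.6, 0.1, -1.3]
grip_width: 0.061
```

```bash
python3 - <<'E'
from t import *
tang()
w=camera("wrist");c=camera("scene");P=pts(w);q=P.reshape(-1,3)
for n,zl,zh in(("knob",.121,.135),("block",.106,.1205)):
    k=q[(q[:,2]>zl)&(q[:,2]<zh)&(np.hypot(*(q[:,:2]-C).T)<.075)];print(n,len(k),k.mean(0).round(4),np.median(k[:,2]) if len(k) else "")
e=np.radians(163.3);u=np.array([np.cos(e),np.sin(e)]);v=np.array([-u[1],u[0]])
s_=pts(c).reshape(-1,3);d=s_[:,:2]-C;s=d@u;ww=d@v
for lo in np.arange(.110,.124,.002):
    k=(s_[:,2]<.06)&(s>lo)&(s<lo+.002)&(abs(ww)<.01);print(round(lo*1e3),k.sum(),(np.median(s_[k,2])*1e3).round(1) if k.any() else None,end=" | ")
save("fin",np.hstack([cv2.resize(w["frame"],(400,250)),cv2.resize(c["frame"],(400,250))]))
E
```

```text
t 18.95 phi 15.0 r 0.0564 tang 0.24 F [-0.6  0.1 -1.3]
knob 294 [0.4993 0.172  0.1269] 0.12698987810968537
block 493 [0.4645 0.145  0.1134] 0.11386309911067027
110 7 32.1 | 112 7 32.6 | 114 15 33.1 | 116 25 25.6 | 118 8 22.3 | 120 12 22.0 | 122 5 21.1 |
```

View pics/fin.png

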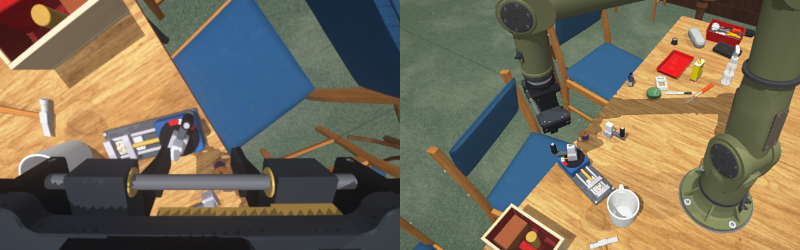

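The final view shows the crank standing on the shaft (wrist px (180,135)), with block top 0.114 and knob top 0.127, as when first seated. The jaw is still shut and the hand is clear.

```bash
python3 -c "
from h import *
print(close_job())"
```

```text
the job is handed in; nothing more can be done
None
```

The job is done and handed in at about 19 s of the 72 s allowed; no verdict is reported.

**What I did:** I took the right-hand of the two crank-like things and lowered it over the shaft. It met no resistance until it reached the shoulder, where contact was about 10 N. I then wound it by the knob about 2.1 turns clockwise until the force jumped. After a 6° trim the pointer stood in the green: seen in the picture, and about 0.33 N·m by force. Then I let go and lifted clear.

**Last checks:**
- **Crank:** the block and knob tops are at 0.114 and 0.127 m, within 1–2 mm of the heights for a fully seated crank (0.115 and 0.128 m).
- **Jaw:** its front edge is still at the movement, about 117 mm along the vise, unchanged after release. My earlier estimates of the remaining gap were only good to a few millimetres, so I judged the final approach by force.
- **Gauge:** I did not check the pointer again after release.
- **Bystanders:** I did not re-measure them. The tin, bottle and second crank look undisturbed in the last picture; the spool is hard to make out there. The hand never went low near any of them.

I viewed 11 pictures, one over the budget of 10.

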